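# Stand the flat tin in the drawer

### The job

Pull the cabinet's drawer all the way out to its stop, and put the flat oblong tin that is lying on the table into the empty middle bay of the drawer: standing upright on its base with the cap up, set down gently, not dropped. Leave the drawer fully open, keep the bottle and the jar in the drawer standing, and leave everything else on the table where it is.

Things in the scene. Friction and masses are not known exactly. Their poses are not given: they have to be found in the camera images.
- drawer (a joint): travel, m, of the one drawer of the grey steel cabinet (300 mm deep, 300 wide, 200 high, fixed on the table, front towards the robot): 0 shut, 0.180 at its stop. It slides with a steady drag of about 2 N plus slight damping, no spring, and stays where it is left.
- handle (a point): middle of the drawer's bar handle: a level round bar 12 mm thick, 136 mm long (along this frame's y), 40 mm in front of the drawer's face, with a 10 mm foot 55 mm either side of the middle; a finger fits between bar and face. The bar is 168 mm above the table, 32 mm below the cabinet's top; the face's edge is 27 mm above the bar. Frame's -x is the pull-out way, z up.
- bay (a point): centre of the floor of the drawer's empty middle bay; moves with the drawer; axes as the handle's. 126 mm behind the handle bar, 132 mm below it. Inside 140 mm along x, 78 mm along y, walls 65 mm high; in front (-x) the drawer face rises 159 mm above the bay floor. With the drawer at its stop it is 110 mm in front of the cabinet.
- tin: closed flat oblong metal tin, 62 x 48 mm, 100 mm tall, plus a black screw cap (28 mm diameter, 18 mm high); 0.13 to 0.25 kg, balanced at mid-length. It starts lying on a broad side. Origin: middle of that broad side; x along its length, base (-50 mm) to shoulder (+50) and cap top (+68), so x points up when it stands; y across its 62 mm width; z through its thickness (0 to 48).
- tin_foot (a point): centre of the tin's base; axes as the tin's. The table is level (paper sheets on it are flat, no height) and free where the tin lies and up to y = 0.40 on its left, enough to stand it up.
- bottle: white round bottle with a black cap, 68 mm diameter, 128 mm tall, loose, standing in one side bay of the drawer (centres 82.5 mm either side of the middle bay's); origin at the centre of its underside, z up.
- drawer_jar: amber jar with a white lid, 70 mm diameter, 122 mm tall, loose, standing in the other side bay; origin at the centre of its underside, z up.
- cast_can: bystander: round steel can, 100 mm diameter, 122 mm tall; origin at the centre of its underside.
- pill_jar: bystander: small amber jar with an orange lid, 48 mm diameter, 75 mm tall; origin at the centre of its underside.
- cup: bystander: white cup, 86 mm across the rim, 95 mm tall; origin at the centre of its underside.
- tape: bystander: roll of tape lying flat, 90 mm diameter, 24 mm high; origin at the centre of its underside.
- cap: bystander: small black screw cap, 36 mm diameter, 24 mm high; origin at the centre of its underside.
- syringe: bystander: plastic syringe lying flat, 155 mm long, 20 mm high; origin under the middle of its barrel, x along it.
Mind the look-alikes: they are no part of the job. Leave any red look-alike of the tin alone.

How it is judged:
On the way:
1. the drawer is pulled out to its stop (value of joint drawer above 0.172 m), for 0.2 s.
At the end, for the whole second after the job is handed in: The drawer is within 10 mm of its stop; the tin stands upright (within 0.12 rad), cap up, at rest on the floor of the middle bay, the centre of its base within 6 mm of the floor and within 55 mm lengthwise and 30 mm crosswise of the bay's centre; bottle and jar stand upright (within 0.15 rad) (value of joint drawer above 0.17 m and angle between tin's own x axis and vertical below 0.12 rad and x of tin_foot in the frame of bay between -0.055 and 0.055 m and y of tin_foot in the frame of bay between -0.03 and 0.03 m and z of tin_foot in the frame of bay between -0.005 and 0.006 m and linear speed of tin below 0.03 m/s and angle between each of bottle, drawer_jar's own z axis and vertical below 0.15 rad); the robot touches nothing.
It fails at once if the tin is dropped into the drawer (falls or is rammed faster than 0.6 m/s over the bay) (linear speed of tin above 0.6 m/s and z of tin_foot in the frame of bay below 0.05 m and horizontal distance between tin_foot and bay below 0.07 m).
It fails at once if the bottle or the jar in the drawer is knocked over (angle between any of bottle, drawer_jar's own z axis and vertical above 0.5 rad).
It fails at once if another thing on the table is shifted by more than 50 mm (distance of any of cast_can, pill_jar, cup, tape, cap, syringe from where it was at the start of the episode above 0.05 m).
It also fails if it takes over 67 s, if anything falls off the work surface, if the arm or the gripper's body presses on something with over 40 N, if the wrist force passes 120 N, or if a joint passes its speed limit or range.

### The arm

A 6-joint arm with a two-finger parallel gripper is mounted at the origin on the work surface. World frame = base frame: x ahead of the robot, y to its left, z up, the work surface at z = 0. Lengths are in m, angles in rad, forces in N, time in s.
With the tool pointing down it reaches from about 0.225 to 0.875 m from the base axis. Payload 3.4 kg.
Tool frame: the origin (TCP) lies between the finger pads; the fingertips stand 19 mm ahead of it and the grasp point (between the pads) is the TCP; z points along the fingers, y is the line along which they close (so a half turn about z gives the same grasp; the last joint's range is limited). The gripper opens to 85 mm and grips with 20 to 120 N. Pads are 22 mm wide; open, the fingers measure 114 mm over their backs; the gripper's body (76 mm by 85 mm) begins 54 mm behind the grasp point. The pads swing forward as they close: fully open they stand 13 mm farther back than shut.
Start: joints at [-1.308, 0.276, 1.505, -0, 1.361, -0.121], TCP at [0.215, -0.533, 0.25] pointing down, gripper open.
Joint ranges: [-2.89, 2.89], [-0.75, 2.08], [0.22, 2.7], [-1.18, 4.32], [0.11, 2.71], [-2.7, 2.7]. Speed limits (rad/s): [2.57, 2.57, 3.14, 3.14, 3.14, 3.14].

### API

Orientations are given as a unit quaternion [w, x, y, z].
In Python, from rig import get_state, imaging, ticket gives the robot as it stands. The module is installed in compiled form; this text tells all that it offers.
- The arm moves only by the shell command python3 -m inch 'ROWS' [FORCE]. ROWS is JSON, a list of rows, each an object with "claw": the opening, from -1 (shut) to 1 (fully open); "travel": the shift along the world's x, y, z in units of 200 mm (1.0 is 200 mm), a list of three; "turn": the turn about the world's z in units of 180 degrees (1.0 is 180 degrees). A call has 1 to 5 rows; each row is the pose to reach, as a shift and turn from the pose commanded when the call began, turning the shorter way round; what a row does not reach only later rows make up. A row lasts 1/10 s, in which the tool goes at most 50 mm and 8.59 degrees, less where a joint would pass 70% of its speed; a pose out of reach is approached as far as the arm can. A call with a number of a shift or a turn outside -1 to 1 is refused whole. A call with a gripper value outside its range is refused whole. The fingers move at their own pace and stop on an object; FORCE is the grip in N (left out, the last holds). Time passes only in rows, so rows that repeat a pose let the fingers close. It gives the time, the measured TCP pose, the force, the opening and the grip force at its end, in the units of the state.
- get_state(): the state, without advancing time (a new reading comes with each control period).
- imaging.get_image(name): name is "scene" or "top" or "wrist"; returns the picture (420x560x3 uint8, red, green, blue); there is no depth.
- imaging.camera_params(name): a dict with "camera_matrix" (3x3 intrinsics, pixels), "cam_to_world" (4x4, takes a point from camera to world coordinates); the wrist camera has in their place "T_tool_cam" (4x4, takes a point from camera to tool coordinates, whose origin is the TCP and whose axes are the flange's). Camera axes: x right, y down, z forward; pixel columns grow to the right and rows downward; lengths in m; the calibration is good to about 2 mm. The wrist camera is an equidistant fisheye: a pixel r from the principal point sees the ray r / f radians off the axis. A picture is of the moment at which its call begins: read the wrist's pose just before it. camera_params takes no time and is no camera call.
- ticket.sign_off(): hands the job in; it is judged then, once.
The state is a dict: "clock": time; "qpos": joint angles; "qd": joint speeds; "effort": joint torques, N m; "position": TCP position; "ee_rot": TCP orientation; "contact_force": force on the tool from outside, world axes, zero at the start; "moment": the same for the moment, N m; "width": finger opening in m; "gripper_force": force on a finger pad.
Only numpy, scipy, OpenCV 4.12 (cv2) and the standard library are available. Lean on these libraries where they do the work, as an engineer would, in place of code of your own. Each camera call takes 0.05 s, during which the arm holds its last target. There are 200 camera calls.

## Working session

There is one attempt and no reset: what is moved stays moved. The work goes in short steps, Python scripts to look and compute and a shell command to move; the robot and the scene stay as the last step left them, time stands still between calls to the robot, and variables do not carry over. Pictures are saved under pics/ and viewed, at most 10 in all, crops included, and the job is handed in when it is done.

```bash
mkdir -p pics
python3 - <<'E'
from rig import get_state, imaging
import cv2,numpy as np
print(get_state())
for n in("scene","top"):
    im=imaging.get_image(n); cv2.imwrite(f"pics/{n}0.png",im[...,::-1]); p=imaging.camera_params(n); print(n,p)
print(imaging.camera_params("wrist"))
E
```

```text
{'clock': 0.0, 'qpos': array([-1.30803193e+00,  2.76604634e-01,  1.50613146e+00,  7.28441498e-06,
        1.36072294e+00, -1.20967100e-01]), 'qd': array([ 0.00046603,  0.00029332, -0.00055702,  0.0003236 ,  0.00195916,
        0.00101433]), 'effort': array([-1.94170225e-04, -4.16777802e+01, -2.45806110e+01, -3.37423062e-04,
        1.11656031e-02, -1.01437263e-05]), 'position': array([ 0.21515441, -0.53269043,  0.24943487]), 'ee_rot': array([-9.31098405e-04,  9.81649881e-01,  1.90689908e-01, -6.25540559e-05]), 'contact_force': array([-0.62445986, -0.58941011, -0.16362201]), 'moment': array([ 0.00950782, -0.01170851,  0.01188925]), 'gripper_force': 0.0, 'width': 0.08543289857733656}
scene {'camera_matrix': array([[413.91243751,   0.        , 278.24864844],
       [  0.        , 413.91243751, 211.69150777],
       [  0.        ,   0.        ,   1.        ]]), 'cam_to_world': array([[ 0.79098339, -0.58007471,  0.19457288,  0.32467713],
       [-0.61178537, -0.75401202,  0.23913287, -0.08760769],
       [ 0.00799536, -0.30818697, -0.95129221,  1.10759216],
       [ 0.        ,  0.       
[... 395 characters left out ...]
       [-6.71992874e-03, -2.20697218e-01, -9.75319220e-01,
         1.58997850e+00],
       [ 0.00000000e+00,  0.00000000e+00,  0.00000000e+00,
         1.00000000e+00]])}
{'camera_matrix': array([[325.1922621 ,   0.        , 280.61118476],
       [  0.        , 325.1922621 , 205.72344703],
       [  0.        ,   0.        ,   1.        ]]), 'T_tool_cam': array([[-2.79641619e-04, -9.57392732e-01, -2.88788985e-01,
         7.26346605e-02],
       [ 9.99999954e-01, -3.01692527e-04,  3.18454913e-05,
         3.16899216e-04],
       [-1.17614121e-04, -2.88788963e-01,  9.57392773e-01,
        -1.24156522e-01],
       [ 0.00000000e+00,  0.00000000e+00,  0.00000000e+00,
         1.00000000e+00]])}
```

View pics/scene0.png

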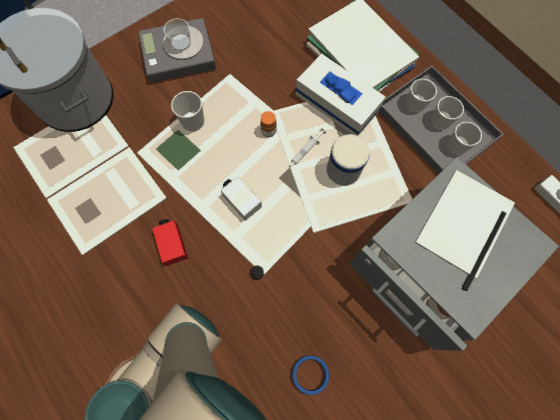

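View pics/top0.png

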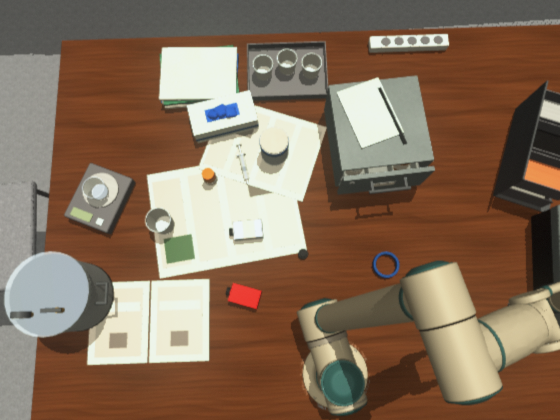

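The scene view shows the white tin at (241,197), its cap at the upper left, and the drawer handle at about (398,305). The top view shows the tin at (246,230) with its cap to the left (+y), the handle at about (390,184), and the red look-alike at (244,296). Next I'll zoom in on the tin and handle in both views.

```bash
cat > h.py <<'E'
import numpy as np,cv2
from rig import get_state, imaging
from scipy.spatial.transform import Rotation as R
def ray(n,uv,st=None):
    p=imaging.camera_params(n);K=p["camera_matrix"]
    if n=="wrist":
        d=(np.array(uv,float)-K[:2,2])/K[0,0];t=np.linalg.norm(d)
        v=np.r_[d/max(t,1e-9)*np.sin(t),np.cos(t)]
        q=st["ee_rot"];T=np.eye(4);T[:3,:3]=R.from_quat(np.r_[q[1:],q[0]]).as_matrix();T[:3,3]=st["position"]
        M=T@p["T_tool_cam"]
    else: v=np.linalg.solve(K,np.r_[uv,1]);M=p["cam_to_world"]
    v=M[:3,:3]@v;return M[:3,3],v/np.linalg.norm(v)
def onz(r,z): o,v=r;return o+v*(z-o[2])/v[2]
def tri(*rs):
    A=[np.eye(3)-np.outer(v,v) for o,v in rs]
    p=np.linalg.solve(sum(A),sum(a@o for a,(o,v) in zip(A,rs)))
    return p,[float(np.linalg.norm(a@(p-o)))for a,(o,v) in zip(A,rs)]
def panel(specs,name):  # (img,u0,v0) 100x75 crops x4 with ticks
    out=[]
    for im,u,v in specs:
        c=cv2.resize(im[v:v+75,u:u+100,::-1],(400,300),interpolation=cv2.INTER_CUBIC)
        for k in range(0,100,10): cv2.line(c,(k*4,0),(k*4,8 if k%50 else 16),(0,255,255),1)
        for k in range(0,75,10): cv2.line(c,(0,k*4),(8 if k%50 else 16,k*4),(0,255,255),1)
        out.append(c)
    cv2.imwrite(name,np.vstack([np.hstack(out[:2]),np.hstack(out[2:])]))
E
python3 - <<'E'
from h import *
t=cv2.imread("pics/top0.png")[...,::-1];s=cv2.imread("pics/scene0.png")[...,::-1]
panel([(s,350,270),(t,340,140),(s,200,160),(t,200,190)],"pics/p1.png")
E
```

```text
(no output)
```

View pics/p1.png

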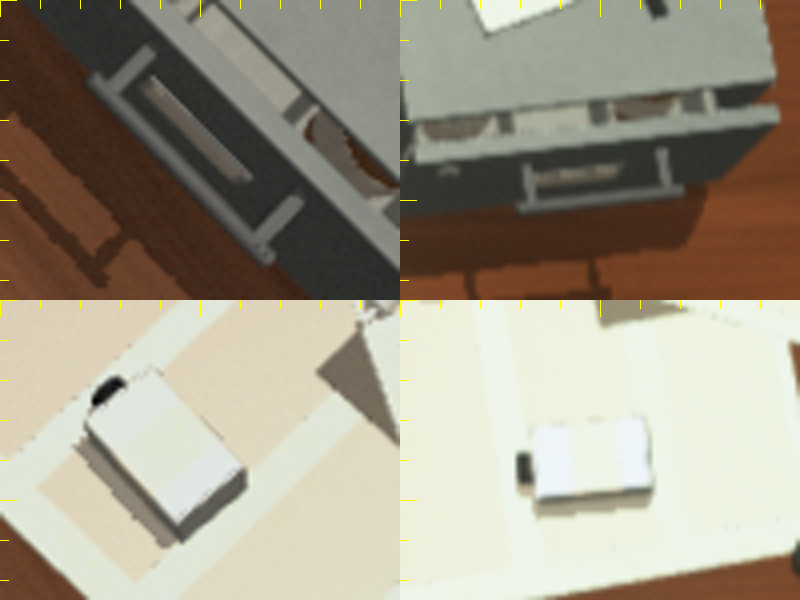

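Run:
```python
from h import *
np.set_printoptions(precision=4,suppress=True)
P={}
for n,a,b in [("hL",(373.2,290),(369.5,191.7)),("hR",(417,334.2),(410.5,187.2)),
 ("A",(221.7,191.2),(234,239.2)),("B",(238.7,177.5),(233,222)),("C",(261.5,202.5),(260.7,219.5)),("D",(244.5,215.7),(263,237))]:
    p,r=tri(ray("scene",a),ray("top",b));P[n]=p;print(n,p,np.round(r,4), onz(ray("scene",a),.168 if n[0]=="h" else .048)[:2],onz(ray("top",b),.168 if n[0]=="h" else .048)[:2])
h=P["hL"]-P["hR"];print(np.linalg.norm(h),(P["hL"]+P["hR"])/2,np.degrees(np.arctan2(-h[0],h[1])))
c=(P["A"]+P["B"]+P["C"]+P["D"])/4;l=(P["A"]+P["B"]-P["C"]-P["D"])/2;w=(P["B"]+P["C"]-P["A"]-P["D"])/2
print(c,np.linalg.norm(l),np.linalg.norm(w),np.degrees(np.arctan2(-l[0],l[1])),np.degrees(np.arctan2(w[1],w[0])))
for n,uv in [("cap",(303,254)),("tape",(386,265)),("red",(244,296))]: print(n,onz(ray("top",uv),.02))
s=get_state();q=s["ee_rot"];print(R.from_quat(np.r_[q[1:],q[0]]).as_matrix())
```

```text
hL [ 0.576  -0.1288  0.1609] [0.0011 0.0011] [ 0.5729 -0.1285] [ 0.5753 -0.1274]
hR [ 0.5799 -0.2549  0.1877] [0.0004 0.0004] [ 0.5849 -0.2585] [ 0.5856 -0.2608]
A [0.4576 0.3259 0.0317] [0.0007 0.0007] [0.455  0.3195] [0.4556 0.3243]
B [0.5178 0.3283 0.037 ] [0.0003 0.0003] [0.5155 0.3239] [0.5158 0.3271]
C [0.5246 0.232  0.0317] [0.0001 0.0001] [0.5214 0.2271] [0.5213 0.2312]
D [0.4615 0.2251 0.0465] [0.0015 0.0015] [0.4628 0.225 ] [0.4597 0.2248]
0.1290065799020048 [ 0.5779 -0.1919  0.1743] 1.7496108762231606
[0.4904 0.2778 0.0367] 0.09879087493684793 0.061989767019735506 3.0861626224949106 4.2801764633900055
cap [0.4002 0.0892 0.02  ]
tape [ 0.3524 -0.1941  0.02  ]
red [0.2642 0.2954 0.02  ]
[[ 0.9272  0.3745 -0.0004]
 [ 0.3745 -0.9272  0.0016]
 [ 0.0002 -0.0016 -1.    ]]
```

Measured values:

| Item | Position / size | Yaw | Check against the text |
|---|---|---|---|
| Handle | about (0.579, -0.194), z about 0.17 | about 4.8° | bar 132 mm long, expected 136 |
| Tin | centre (0.489, 0.275), top 99 x 62 mm | about 3.7° | size matches, cap towards +y |

I'll approach the handle now with the fingers partly closed.

```bash
python3 -m inch '[{"claw":-0.2,"travel":[1,0.9,0.2],"turn":0.24},{"claw":-0.2,"travel":[1,0.9,0.2],"turn":0.24},{"claw":-0.2,"travel":[1,0.9,0.2],"turn":0.24},{"claw":-0.2,"travel":[1,0.9,0.2],"turn":0.24},{"claw":-0.2,"travel":[1,0.9,0.2],"turn":0.24}]'
```

```text
clock: 0.6
position: [0.4001, -0.3662, 0.2871]
ee_rot: [-0.0, 0.842, 0.539, -0.0]
contact_force: [0.5, 0.2, -0.7]
width: 0.0342
gripper_force: 0.0
```

```bash
python3 -m inch '[{"claw":-0.2,"travel":[0.8,0.8,-0.1],"turn":0.165},{"claw":-0.2,"travel":[0.8,0.8,-0.1],"turn":0.165},{"claw":-0.2,"travel":[0.8,0.8,-0.1],"turn":0.165},{"claw":-0.2,"travel":[0.8,0.8,-0.1],"turn":0.165},{"claw":-0.2,"travel":[0.8,0.8,-0.1],"turn":0.165}]'
python3 - <<'E'
from h import *
s=get_state();im=imaging.get_image("wrist");cv2.imwrite("pics/w1.png",im[...,::-1]);print(s["position"],s["ee_rot"],s["clock"])
np.save("w1.npy",np.r_[s["position"],s["ee_rot"]])
E
```

```text
clock: 1.1
position: [0.5611, -0.2044, 0.2661]
ee_rot: [-0.001, 0.676, 0.737, 0.001]
contact_force: [-0.4, -0.8, -0.8]
width: 0.0344
gripper_force: 0.0
[ 0.56106222 -0.20440971  0.26606406] [-7.33553084e-04  6.76285067e-01  7.36639362e-01  6.49050887e-04] 1.1
```

View pics/w1.png

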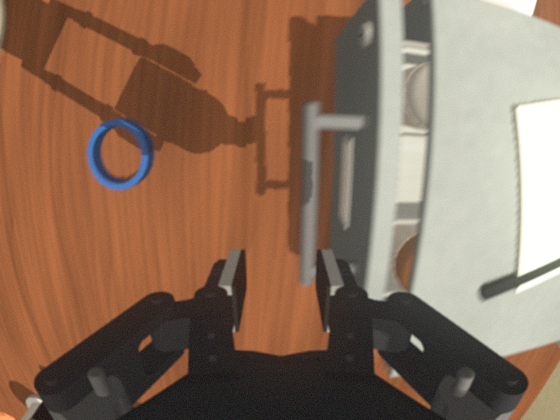

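The wrist view shows the bar running from (311,103) to (306,283), between the fingers and slightly right of centre, with the drawer a little open.

Run:
```python
from h import *
a=np.load("w1.npy");s=dict(position=a[:3],ee_rot=a[3:])
L=ray("wrist",(311,103),s);Rr=ray("wrist",(306,283),s)
print(onz(L,.168),onz(Rr,.168))
print(tri(L,ray("top",(369.5,191.7)),ray("scene",(373.2,290))),tri(Rr,ray("top",(410.5,187.2)),ray("scene",(417,334.2))))
```

```text
[ 0.57398439 -0.124546    0.168     ] [ 0.58499682 -0.25990028  0.168     ]
(array([ 0.57288734, -0.12640633,  0.17375266]), [0.0017638863856392075, 0.0008608519097722853, 0.0023377452553441343]) (array([ 0.58462487, -0.25889212,  0.17042878]), [0.0003424015003299511, 0.0011821270403882932, 0.0008759306512396835])
```

```bash
python3 -m inch '[{"claw":-0.25,"travel":[0.07,0.05,-0.1],"turn":0},{"claw":-0.25,"travel":[0.07,0.05,-0.15],"turn":0},{"claw":-0.25,"travel":[0.07,0.05,-0.15],"turn":0},{"claw":-0.25,"travel":[0.07,0.05,-0.15],"turn":0}]'
```

```text
clock: 1.55
position: [0.5723, -0.1985, 0.237]
ee_rot: [-0.0, 0.678, 0.735, -0.0]
contact_force: [-0.1, -0.4, -0.4]
width: 0.0317
gripper_force: 0.0
```

```bash
python3 -m inch '[{"claw":-0.25,"travel":[0.035,0.03,0],"turn":0},{"claw":-0.25,"travel":[0.035,0.03,-0.15],"turn":0},{"claw":-0.25,"travel":[0.035,0.03,-0.34],"turn":0},{"claw":-0.25,"travel":[0.035,0.03,-0.34],"turn":0},{"claw":-0.25,"travel":[0.035,0.03,-0.34],"turn":0}]'
python3 -m inch '[{"claw":-1,"travel":[0,0,0],"turn":0},{"claw":-1,"travel":[0,0,0],"turn":0},{"claw":-1,"travel":[0,0,0],"turn":0},{"claw":-1,"travel":[0,0,0],"turn":0}]' 40
```

```text
clock: 2.05
position: [0.5807, -0.1922, 0.1702]
ee_rot: [0.001, 0.678, 0.735, 0.0]
contact_force: [-0.6, 0.1, -0.5]
width: 0.0319
gripper_force: 0.0
clock: 2.45
position: [0.5805, -0.192, 0.1697]
ee_rot: [0.001, 0.678, 0.735, 0.0]
contact_force: [0.2, 0.5, 3.7]
width: 0.0104
gripper_force: 39.0
```

The bar is gripped (width 10 mm, 39 N), so I'll start pulling.

```bash
python3 -m inch '[{"claw":-1,"travel":[-0.1,-0.008,0],"turn":0},{"claw":-1,"travel":[-0.2,-0.016,0],"turn":0},{"claw":-1,"travel":[-0.3,-0.024,0],"turn":0},{"claw":-1,"travel":[-0.4,-0.033,0],"turn":0},{"claw":-1,"travel":[-0.5,-0.041,0],"turn":0}]'
python3 -m inch '[{"claw":-1,"travel":[-0.06,-0.005,0],"turn":0},{"claw":-1,"travel":[-0.12,-0.01,0],"turn":0},{"claw":-1,"travel":[-0.18,-0.015,0],"turn":0},{"claw":-1,"travel":[-0.21,-0.017,0],"turn":0},{"claw":-1,"travel":[-0.21,-0.017,0],"turn":0}]'
```

```text
clock: 2.95
position: [0.4811, -0.2004, 0.1697]
ee_rot: [0.002, 0.678, 0.735, 0.001]
contact_force: [1.9, -1.2, 2.3]
width: 0.0106
gripper_force: 40.6
clock: 3.45
position: [0.4366, -0.2042, 0.1696]
ee_rot: [-0.0, 0.678, 0.735, -0.001]
contact_force: [-2.9, -2.6, 7.7]
width: 0.0104
gripper_force: 41.2
```

```bash
python3 -m inch '[{"claw":-1,"travel":[-0.03,-0.002,0],"turn":0},{"claw":-1,"travel":[-0.06,-0.005,0],"turn":0},{"claw":-1,"travel":[-0.08,-0.006,0],"turn":0},{"claw":-1,"travel":[-0.08,-0.006,0],"turn":0}]'
python3 -m inch '[{"claw":-1,"travel":[-0.02,-0.002,0],"turn":0},{"claw":-1,"travel":[-0.04,-0.003,0],"turn":0},{"claw":-1,"travel":[-0.04,-0.003,0],"turn":0}]'
```

```text
clock: 3.85
position: [0.4213, -0.2055, 0.1696]
ee_rot: [0.001, 0.678, 0.735, -0.001]
contact_force: [-0.0, -2.9, 6.7]
width: 0.0102
gripper_force: 41.2
clock: 4.15
position: [0.4168, -0.2059, 0.1697]
ee_rot: [0.003, 0.678, 0.735, 0.002]
contact_force: [8.4, -1.0, 0.7]
width: 0.0106
gripper_force: 40.7
```

```bash
python3 -m inch '[{"claw":-1,"travel":[-0.02,-0.002,0],"turn":0},{"claw":-1,"travel":[-0.04,-0.003,0],"turn":0},{"claw":-1,"travel":[-0.04,-0.003,0],"turn":0},{"claw":-1,"travel":[-0.04,-0.003,0],"turn":0}]'
```

```text
clock: 4.55
position: [0.4165, -0.2059, 0.1697]
ee_rot: [0.008, 0.679, 0.734, 0.008]
contact_force: [27.5, 4.8, -11.2]
width: 0.0103
gripper_force: 40.1
```

The drawer is at its stop: 27 N and no further motion. I'll relax, release and lift.

```bash
python3 -m inch '[{"claw":-1,"travel":[0.035,0.003,0],"turn":0},{"claw":-0.3,"travel":[0.045,0.004,0],"turn":0},{"claw":-0.3,"travel":[0.045,0.004,0],"turn":0},{"claw":-0.3,"travel":[0.045,0.004,0],"turn":0}]'
python3 - <<'E'
from h import *
s=get_state();print(s["position"],s["width"],s["contact_force"])
E
python3 -m inch '[{"claw":-0.3,"travel":[0.04,0,0.1],"turn":0},{"claw":-0.3,"travel":[0.04,0,0.4],"turn":0},{"claw":-0.3,"travel":[0.04,0,0.65],"turn":0},{"claw":-0.3,"travel":[0.04,0,0.65],"turn":0},{"claw":-0.3,"travel":[0.04,0,0.65],"turn":0}]'
```

```text
clock: 4.95
position: [0.4135, -0.2041, 0.1682]
ee_rot: [-0.002, 0.678, 0.735, -0.0]
contact_force: [-0.9, -0.1, -0.6]
width: 0.0296
gripper_force: 0.0
[ 0.41346806 -0.20412847  0.16824963] 0.029555552140640973 [-0.8950752  -0.10773109 -0.58979198]
clock: 5.45
position: [0.4231, -0.2053, 0.3006]
ee_rot: [0.002, 0.678, 0.735, 0.0]
contact_force: [-1.4, 0.4, -0.2]
width: 0.03
gripper_force: 0.0
```

Next, over to the tin.

```bash
python3 -m inch '[{"claw":1,"travel":[0.15,1,-0.1],"turn":0},{"claw":1,"travel":[0.15,1,-0.1],"turn":0},{"claw":1,"travel":[0.15,1,-0.1],"turn":0},{"claw":1,"travel":[0.15,1,-0.1],"turn":0},{"claw":1,"travel":[0.15,1,-0.1],"turn":0}]'
python3 -m inch '[{"claw":1,"travel":[0.15,1,-0.1],"turn":0},{"claw":1,"travel":[0.15,1,-0.1],"turn":0},{"claw":1,"travel":[0.15,1,-0.1],"turn":0},{"claw":1,"travel":[0.15,1,-0.1],"turn":0},{"claw":1,"travel":[0.15,1,-0.1],"turn":0}]'
python3 -m inch '[{"claw":1,"travel":[0,0.35,-0.15],"turn":-0.005},{"claw":1,"travel":[0,0.35,-0.15],"turn":-0.005},{"claw":1,"travel":[0,0.35,-0.15],"turn":-0.005},{"claw":1,"travel":[0,0.35,-0.15],"turn":-0.005}]'
python3 - <<'E'
from h import *
s=get_state();im=imaging.get_image("wrist");cv2.imwrite("pics/w2.png",im[...,::-1])
np.save("w2.npy",np.r_[s["position"],s["ee_rot"]])
t=imaging.get_image("top");cv2.imwrite("pics/top2.png",t[...,::-1])
E
```

```text
clock: 5.95
position: [0.4508, 0.0005, 0.2759]
ee_rot: [-0.004, 0.675, 0.738, -0.001]
contact_force: [0.8, -0.4, -0.1]
width: 0.0853
gripper_force: 0.0
clock: 6.45
position: [0.4819, 0.1989, 0.2559]
ee_rot: [-0.002, 0.676, 0.737, -0.001]
contact_force: [-0.4, -1.0, 0.3]
width: 0.0851
gripper_force: 0.0
clock: 6.85
position: [0.4823, 0.2634, 0.2274]
ee_rot: [-0.0, 0.683, 0.73, -0.002]
contact_force: [-0.6, -0.1, 0.6]
width: 0.0853
gripper_force: 0.0
```

View pics/w2.png

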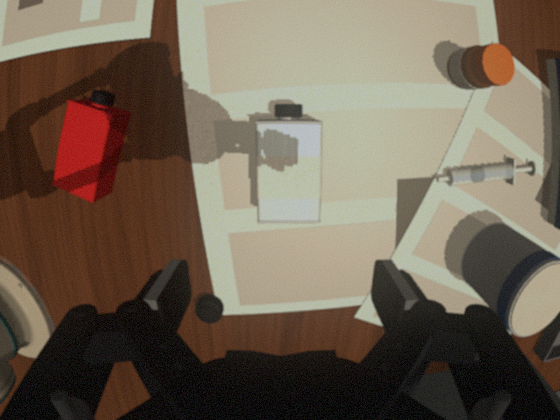

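The wrist view shows the tin's top face with corners (256,123), (322,121), (321,222) and (258,222), and the cap at (288,109) towards +y.

Run:
```python
from h import *
np.set_printoptions(precision=4,suppress=True)
a=np.load("w2.npy");s=dict(position=a[:3],ee_rot=a[3:])
W=[(256,123),(322,121),(321,222),(258,222)];T=[(234,239.2),(233,222),(260.7,219.5),(263,237)];S=[(221.7,191.2),(238.7,177.5),(261.5,202.5),(244.5,215.7)]
P=[]
for w,t,c in zip(W,T,S):
    r=ray("wrist",w,s);p=tri(r,ray("top",t),ray("scene",c));P.append(onz(r,.048));print(P[-1],p)
print(np.mean(P,0),np.mean(P[:2],0)-np.mean(P[2:],0),(P[1]+P[2]-P[0]-P[3])/2)
```

```text
[0.4541 0.3226 0.048 ] (array([0.4552, 0.3228, 0.0435]), [0.0015032060473726971, 0.0021928950102870584, 0.0015681211890414925])
[0.515  0.3288 0.048 ] (array([0.5173, 0.3283, 0.0372]), [0.0009605067934493916, 0.0007396127640267469, 0.00026426590598151774])
[0.5233 0.23   0.048 ] (array([0.5228, 0.2295, 0.0439]), [0.0014538562708241198, 0.001991376282029594, 0.00125145445868514])
[0.4608 0.2259 0.048 ] (array([0.4612, 0.2252, 0.0466]), [0.0005418738763152448, 0.001257286579598469, 0.0017302680315220145])
[0.4883 0.2768 0.048 ] [-0.0075  0.0977  0.    ] [0.0617 0.0051 0.    ]
```

```bash
python3 -m inch '[{"claw":1,"travel":[0.02,0.23,0],"turn":0.002},{"claw":1,"travel":[0.02,0.23,-0.25],"turn":0.002},{"claw":1,"travel":[0.02,0.23,-0.5],"turn":0.002},{"claw":1,"travel":[0.02,0.23,-0.75],"turn":0.002},{"claw":1,"travel":[0.02,0.23,-0.75],"turn":0.002}]'
```

```text
clock: 7.45
position: [0.4826, 0.3072, 0.0735]
ee_rot: [-0.002, 0.682, 0.732, -0.007]
contact_force: [-0.5, -0.3, -0.5]
width: 0.0854
gripper_force: 0.0
```

```bash
python3 -m inch '[{"claw":1,"travel":[0.015,0.01,-0.1],"turn":0},{"claw":1,"travel":[0.015,0.01,-0.2],"turn":0},{"claw":1,"travel":[0.015,0.01,-0.25],"turn":0},{"claw":1,"travel":[0.015,0.01,-0.25],"turn":0},{"claw":1,"travel":[0.015,0.01,-0.25],"turn":0}]'
python3 -m inch '[{"claw":0,"travel":[0,0,0],"turn":0},{"claw":0,"travel":[0,0,0],"turn":0},{"claw":0,"travel":[0,0,0],"turn":0},{"claw":0,"travel":[0,0,0],"turn":0}]' 20
```

```text
clock: 7.95
position: [0.4912, 0.3131, 0.0308]
ee_rot: [0.001, 0.681, 0.732, 0.001]
contact_force: [-0.5, 0.9, 0.5]
width: 0.0854
gripper_force: 0.0
clock: 8.35
position: [0.4904, 0.3133, 0.0305]
ee_rot: [0.0, 0.681, 0.732, 0.001]
contact_force: [-2.5, -0.7, 7.1]
width: 0.0627
gripper_force: 21.4
```

```bash
python3 -m inch '[{"claw":1,"travel":[0,0,0],"turn":0},{"claw":1,"travel":[0,0,0],"turn":0},{"claw":1,"travel":[-0.01,0,-0.04],"turn":0},{"claw":1,"travel":[-0.01,0,-0.045],"turn":0},{"claw":1,"travel":[-0.01,0,-0.045],"turn":0}]'
python3 -m inch '[{"claw":0,"travel":[0,0,0],"turn":0},{"claw":0,"travel":[0,0,0],"turn":0},{"claw":0,"travel":[0,0,0],"turn":0},{"claw":0,"travel":[0,0,0],"turn":0}]' 20
```

```text
clock: 8.85
position: [0.4875, 0.3128, 0.0193]
ee_rot: [-0.0, 0.681, 0.732, -0.001]
contact_force: [-0.6, 0.2, 0.3]
width: 0.0854
gripper_force: 0.0
clock: 9.25
position: [0.4884, 0.3132, 0.0203]
ee_rot: [0.0, 0.681, 0.732, 0.0]
contact_force: [0.5, 0.9, -0.0]
width: 0.0616
gripper_force: 22.7
```

```bash
python3 -m inch '[{"claw":0,"travel":[0,-0.01,0.035],"turn":0},{"claw":0,"travel":[0.002,-0.027,0.073],"turn":0},{"claw":0,"travel":[0.004,-0.067,0.14],"turn":0},{"claw":0,"travel":[0.008,-0.118,0.2],"turn":0},{"claw":0,"travel":[0.008,-0.118,0.2],"turn":0}]'
python3 - <<'E'
from h import *
s=get_state();w=imaging.get_image("wrist");t=imaging.get_image("top");c=imaging.get_image("scene")
np.save("w3.npy",np.r_[s["position"],s["ee_rot"]])
cv2.imwrite("pics/w3.png",w[...,::-1])
panel([(c,200,160),(t,200,190),(w,230,150),(w,230,225)],"pics/p3.png")
E
```

```text
clock: 9.75
position: [0.491, 0.2884, 0.0626]
ee_rot: [0.001, 0.682, 0.732, 0.002]
contact_force: [0.5, 0.3, -1.2]
width: 0.0621
gripper_force: 22.6
```

View pics/p3.png

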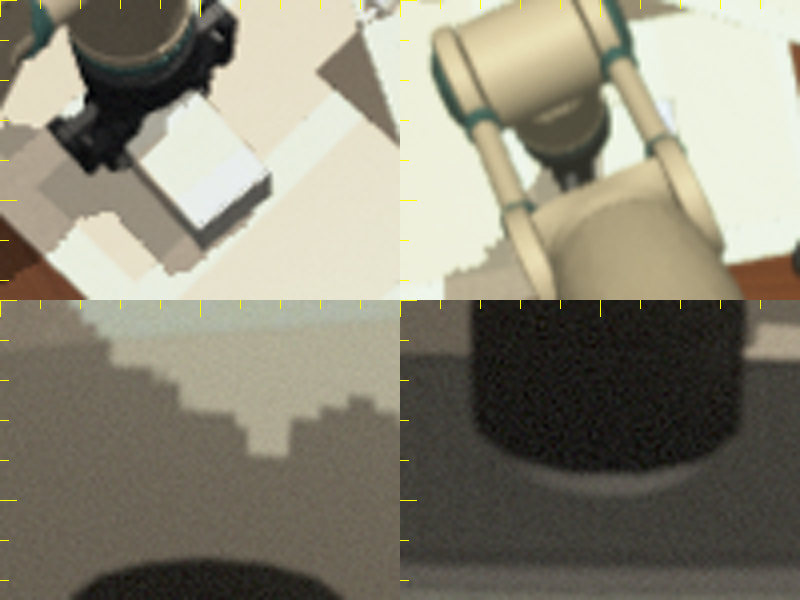

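Run:
```python
from h import *
p=imaging.camera_params("scene");M=np.linalg.inv(p["cam_to_world"])
def pr(X): x=p["camera_matrix"]@(M@np.r_[X,1])[:3];return np.round(x[:2]/x[2],1)
# grip centre now; tin corners for pitch a, grip at local x=+36 along, mid thickness
g=np.array([.491,.2884,.0645])
u=np.array([-.075,.997,0]);w=np.array([.997,.075,0]);k=np.array([0,0,1.])
for a in (0,15,30,45,60):
    c,s=np.cos(np.radians(a)),np.sin(np.radians(a));ax=c*u+s*k;n=-s*u+c*k
    b=g-ax*.086
    print(a,"C",pr(b+w*.031+n*.024),"D",pr(b-w*.031+n*.024),"Dlow",pr(b-w*.031-n*.024),"low z",(b-n*.024)[2])
```

```text
0 C [268.3 202.2] D [250.3 217.4] Dlow [251.3 222.7] low z 0.0405
15 C [269.2 206. ] D [251.6 220.9] Dlow [249.5 222.5] low z 0.01905934229024558
30 C [268.6 208. ] D [251.3 222.6] Dlow [246.5 220.7] low z 0.0007153903091734817
45 C [266.7 208.2] D [249.7 222.6] Dlow [242.5 217.4] low z -0.013281745930520221
60 C [263.5 206.8] D [246.8 220.9] Dlow [237.9 212.9] low z -0.02197818472546171
```

View pics/w3.png

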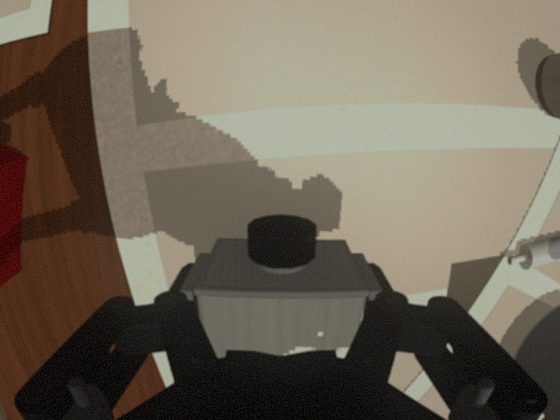

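Corner positions match a pitch of about 0°, so the tin came up rigidly level instead of pivoting. I'll set it back down and pinch only the end of the cap, where the short contact and long lever should let it pivot.

```bash
python3 -m inch '[{"claw":0,"travel":[0,0,-0.08],"turn":0},{"claw":0,"travel":[0,0,-0.16],"turn":0},{"claw":0,"travel":[0,0,-0.19],"turn":0},{"claw":0,"travel":[0,0,-0.207],"turn":0},{"claw":0,"travel":[0,0,-0.207],"turn":0}]'
python3 -m inch '[{"claw":1,"travel":[0,0,0],"turn":0},{"claw":1,"travel":[0,0,0],"turn":0},{"claw":1,"travel":[0,0,0.02],"turn":0},{"claw":1,"travel":[0,0,0.02],"turn":0}]'
```

```text
clock: 10.4
position: [0.4884, 0.289, 0.0199]
ee_rot: [-0.001, 0.681, 0.732, -0.001]
contact_force: [-4.1, -1.6, 10.4]
width: 0.0619
gripper_force: 23.2
clock: 10.8
position: [0.4902, 0.2897, 0.0231]
ee_rot: [0.0, 0.681, 0.732, 0.001]
contact_force: [-0.3, -0.0, -0.5]
width: 0.0857
gripper_force: 0.0
```

```bash
python3 -m inch '[{"claw":1,"travel":[-0.015,0.175,0],"turn":0.003},{"claw":1,"travel":[-0.02,0.175,0],"turn":0.003},{"claw":1,"travel":[-0.02,0.175,0],"turn":0.003}]'
python3 -m inch '[{"claw":-0.6,"travel":[0,0,0],"turn":0},{"claw":-0.6,"travel":[0,0,0],"turn":0},{"claw":-0.6,"travel":[0,0,0],"turn":0},{"claw":-0.6,"travel":[0,0,0],"turn":0},{"claw":-0.6,"travel":[0,0,0],"turn":0}]' 20
```

```text
clock: 11.1
position: [0.4855, 0.3248, 0.0226]
ee_rot: [0.0, 0.677, 0.736, -0.0]
contact_force: [-0.9, 0.3, 0.4]
width: 0.0856
gripper_force: 0.0
clock: 11.6
position: [0.4858, 0.324, 0.0228]
ee_rot: [0.0, 0.678, 0.735, -0.0]
contact_force: [-0.8, -0.5, 1.2]
width: 0.0266
gripper_force: 19.6
```

```bash
python3 -m inch '[{"claw":-0.6,"travel":[0,-0.004,0.03],"turn":0},{"claw":-0.6,"travel":[0.001,-0.015,0.06],"turn":0},{"claw":-0.6,"travel":[0.003,-0.038,0.117],"turn":0},{"claw":-0.6,"travel":[0.005,-0.065,0.17],"turn":0},{"claw":-0.6,"travel":[0.005,-0.065,0.17],"turn":0}]'
cat >> h.py <<'E'
def asc(im,u0,v0,u1,v1):
    g=cv2.cvtColor(np.ascontiguousarray(im),cv2.COLOR_RGB2GRAY)[v0:v1,u0:u1]
    hsv=cv2.cvtColor(np.ascontiguousarray(im),cv2.COLOR_RGB2HSV)[v0:v1,u0:u1]
    for j in range(g.shape[0]): print(v0+j,"".join("@" if x<50 else "#" if x<110 else ("+" if x<175 else "-") if s<40 else ("=" if x<175 else ".") for x,s in zip(g[j],hsv[j,:,1])))
E
python3 - <<'E'
from h import *
c=imaging.get_image("scene");cv2.imwrite("pics/s4.png",c[...,::-1]);asc(c,215,178,285,230)
print(get_state()["position"])
E
```

```text
clock: 12.1
position: [0.4879, 0.3112, 0.0588]
ee_rot: [0.001, 0.678, 0.735, 0.002]
contact_force: [0.5, 0.0, -0.6]
width: 0.0267
gripper_force: 20.0
178 #@@@@@@@@@@@@@@@@@@@@@@@@@@#.----------------------------------.======
179 #@@@@@@@@@@@@@@@@@@@@@@@@@@=.-----------------------------------.=====
180 #@@@@@@@@@@@@@@@@@@@@@@@@@#+-------------------------------------.====
181 +##@@@@@@@@@@@@@@@###@@@###=---------------------------------------=#=
182 ###@@@@@@@@@@@@@@#==#@@@###=----..----------------------------------+=
183 ###@@@@@@@@@@@@@#====#@@@#+.------------------------------------------
184 ##@@@@@@@@@@@@@@#====#@@@#+-------------------------------------------
185 ##@@###@@@@@@@@@#+==#@@@@#+-.------.----------------------------------
186 #@@@@#@@@@@@@@@@#==#@@@@@#..--------.---------------------------------
187 @@@@@@@@@@@@@@@#=##@@@@@@=--------------------------------------------
188 @@##@@@@@@@@@@@@#@@@@@@@#---------------------------------------------
189 @@@#@@@@@@@@@@@@@@@@@@#++---------------------------------------------
190 @@@@@@@@@@@@@@@#@@@@@#++----------------------
[... 2284 characters left out ...]
------------------.========+#+----------+==----------------------
222 -------------------------.=======##+--------+=------------------------
223 ---------------------------=======##+-----++=-------------------------
224 ----------------------------======+##+---+==--------------------------
225 -----------------------------======+##+-+=----------------------------
226 ------------------------------======##+++-----------------------------
227 -------------------------------=========------------------------------
228 =-------------------------------======+-------------------------------
229 #=-------------------------------=====--------------------------------
[0.48754702 0.31136971 0.05805502]
```

The dark base strip has gone and the side strip tapers, so the tin is tilting about its base edge. I'll continue the arc.

```bash
python3 -m inch '[{"claw":-0.6,"travel":[0.003,-0.046,0.064],"turn":0},{"claw":-0.6,"travel":[0.007,-0.093,0.117],"turn":0},{"claw":-0.6,"travel":[0.011,-0.146,0.164],"turn":0},{"claw":-0.6,"travel":[0.016,-0.214,0.21],"turn":0},{"claw":-0.6,"travel":[0.016,-0.214,0.21],"turn":0}]'
python3 - <<'E'
from h import *
c=imaging.get_image("scene");cv2.imwrite("pics/s5.png",c[...,::-1])
w=imaging.get_image("wrist");cv2.imwrite("pics/w5.png",w[...,::-1])
s=get_state();print(s["position"],s["contact_force"])
a=cv2.resize(c[150:270,190:310,::-1],(400,400),interpolation=cv2.INTER_CUBIC);b=cv2.resize(w[...,::-1],(400,300));b=np.vstack([b,np.zeros((100,400,3),np.uint8)])
cv2.imwrite("pics/p5.png",np.hstack([a,b]))
E
```

```text
clock: 12.65
position: [0.4908, 0.2668, 0.1004]
ee_rot: [0.001, 0.678, 0.735, 0.001]
contact_force: [-0.1, -0.4, -1.8]
width: 0.0267
gripper_force: 20.9
[0.49010981 0.26812867 0.0990529 ] [ 0.56146843  0.18971226 -2.88157118]
```

View pics/p5.png

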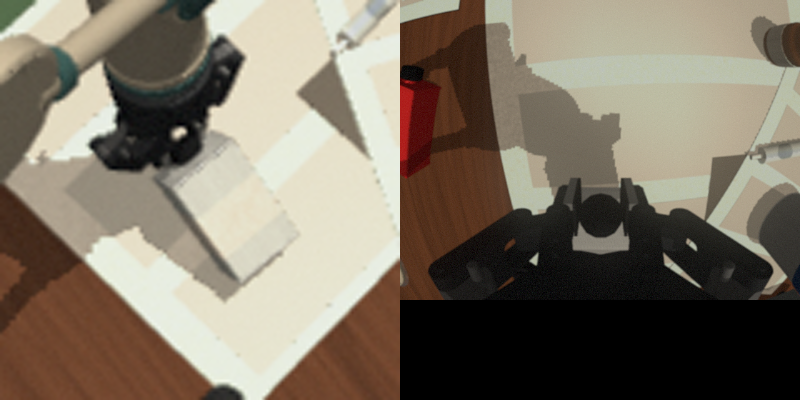

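The scene crop shows the tin steeply tilted, with its base-end corners at scene pixels (260.5,235.5) and (280,220). The wrist view shows the cap between the pads.

Run:
```python
from h import *
p=imaging.camera_params("scene");M=np.linalg.inv(p["cam_to_world"])
def pr(X): x=p["camera_matrix"]@(M@np.r_[X,1])[:3];return np.round(x[:2]/x[2],1)
g=np.array([.490,.261,.101])
u=np.array([-.075,.997,0]);w=np.array([.997,.075,0]);k=np.array([0,0,1.])
for a in range(20,90,10):
    c,s=np.cos(np.radians(a)),np.sin(np.radians(a));ax=c*u+s*k;n=-s*u+c*k
    b=g-ax*.114;t=g-ax*.014
    print(a,"C",pr(b+w*.031+n*.024),"D",pr(b-w*.031+n*.024),"shD",pr(t-w*.031+n*.024),"low z",(b-n*.024)[2].round(4))
```

```text
20 C [281.9 218.9] D [263.9 234.4] shD [239.  204.1] low z 0.0395
30 C [280.6 219.8] D [263. 235.] shD [239.8 205.4] low z 0.0232
40 C [278.5 219.7] D [261.2 234.7] shD [240.5 206.5] low z 0.0093
50 C [275.8 218.6] D [258.6 233.3] shD [240.9 207.4] low z -0.0018
60 C [272.4 216.6] D [255.5 231.1] shD [241.2 208.1] low z -0.0097
70 C [268.6 213.8] D [251.8 228. ] shD [241.2 208.6] low z -0.0143
80 C [264.4 210.2] D [247.8 224.3] shD [241.  208.8] low z -0.0154
```

```bash
python3 -m inch '[{"claw":-0.42,"travel":[0,0,0],"turn":0},{"claw":-0.42,"travel":[0,0,0],"turn":0}]'
python3 -m inch '[{"claw":-0.39,"travel":[0,0,0],"turn":0},{"claw":-0.39,"travel":[0,0,0],"turn":0}]'
python3 - <<'E'
from h import *
c=imaging.get_image("scene");cv2.imwrite("pics/s6.png",c[...,::-1]);asc(c,225,195,290,245)
s=get_state();print(s["width"],s["gripper_force"],s["contact_force"])
E
```

```text
clock: 12.95
position: [0.4896, 0.2688, 0.0982]
ee_rot: [-0.0, 0.678, 0.735, -0.0]
contact_force: [-0.1, -0.2, -1.5]
width: 0.0268
gripper_force: 21.1
clock: 13.15
position: [0.4897, 0.2689, 0.0984]
ee_rot: [-0.0, 0.678, 0.735, -0.0]
contact_force: [-0.0, 0.8, -0.8]
width: 0.0268
gripper_force: 21.1
195 @##@@@@@@@@@@@@@@@@@@@@@#+---------------------------------------
196 @@#@@@@@@@@@@@#@@@@@@@@#+----------------------------------------
197 @@@@@@@@@@@@@##@@@@@@##+-++--------------------------------------
198 @@@@@@@@@@@@@##@@@@@@#+-++---------------------------------------
199 @@@@@@@@#=#@@#######++-++----------------------------------------
200 @@@@@@@#===@###++++---++-+---------------------------------------
201 =######===+#++++-------------------------------------------------
202 =========++++++--------------------------------------------------
203 =========+++++-------------------------..------------------------
204 ==========+#+++--++-+--------------------------------------------
205 ===========##++++---------------------...------------------------
206 ======+====+###+---------
[... 2076 characters left out ...]
-----------------------------====+------------------------------
237 -------------------------------==+-------------------------------
238 =------------------------------=---------------------------------
239 #=---------------------------------------------------------------
240 ##=--------------------------------------------------------------
241 ###=-------------------------------------------------------------
242 ####=------------------------------------------------------------
243 #####=-----------------------------------------------------------
244 ######=----------------------------------------------------------
0.02698935980781451 21.07994645833969 [-0.53868627  0.14089355 -2.34230606]
```

```bash
python3 -m inch '[{"claw":-0.39,"travel":[0.002,-0.04,0.02],"turn":0},{"claw":-0.39,"travel":[0.004,-0.08,0.04],"turn":0},{"claw":-0.39,"travel":[0.006,-0.12,0.06],"turn":0},{"claw":-0.39,"travel":[0.01,-0.165,0.075],"turn":0},{"claw":-0.39,"travel":[0.01,-0.165,0.075],"turn":0}]'
python3 - <<'E'
from h import *
c=imaging.get_image("scene");cv2.imwrite("pics/s7.png",c[...,::-1]);asc(c,230,195,295,245)
p=imaging.camera_params("scene");M=np.linalg.inv(p["cam_to_world"])
def pr(X): x=p["camera_matrix"]@(M@np.r_[X,1])[:3];return np.round(x[:2]/x[2],1)
g=get_state()["position"]+[0.0005,-.007,.002];print(g)
u=np.array([-.075,.997,0]);w=np.array([.997,.075,0]);k=np.array([0,0,1.])
for a in range(40,95,10):
    c,s=np.cos(np.radians(a)),np.sin(np.radians(a));ax=c*u+s*k;n=-s*u+c*k
    b=g-ax*.114;t=g-ax*.014
    print(a,"C",pr(b+w*.031+n*.024),"D",pr(b-w*.031+n*.024),"shD",pr(t-w*.031+n*.024),"shDlow",pr(t-w*.031-n*.024),"low z",(b-n*.024)[2].round(4))
E
```

```text
clock: 13.7
position: [0.4924, 0.2343, 0.1145]
ee_rot: [0.001, 0.678, 0.735, 0.0]
contact_force: [1.1, 1.0, -1.6]
width: 0.0265
gripper_force: 21.0
195 --.@#@@@@@@@@@@@@@@@@@@@@@@###+.---------------------------------
196 -.+###@@@@@@@@@@@@@@#+##@@@##+++---------------------------------
197 ==####@@@@@@@@@@@@@#++#@@@@@#+++++-------------------------------
198 #####@@@@@@@@@@@@@@@##@@@@@@#+++++++-----------------------------
199 #####@##@@@@@@@@@@@@@@@@@@@@+-----+++----------------------------
200 ####@@@@@@@@@@@@@@@@@@@@@@@@#+-+++++-----------------------------
201 ###@@@@@@@@@@@@@@@@@@@@@@@@@#+-++--------------------------------
202 ##@@##@@@@@@@@@@@@@@@@@@@@@@#+-+++-------------------------------
203 #@@@###@@@@@@@@@@@@@@@@@@@@#+++++--------------------------------
204 #@@@@##@@@@@@@@@@#@@@@@@@@#+++---+-------------------------------
205 @@@@@@@@@@@@@@@@###@@@@@@#+--+-----------------------------------
206 @@@@@@@@@@@@#@@@###@@@@#+++++------------------------------------
207 @@@@@@@@@@@#+=@@######++++++-------------------------------------
208 #@@@@@@@@@#===####++++++++------------
[... 2405 characters left out ...]
--
243 =--------------------------===========+-------------------------=
244 #=---------------------------========+-------------------------=#
[0.49273027 0.22788102 0.11615346]
40 C [287.1 227. ] D [269.5 242.4] shD [248.7 213.9] shDlow [241.8 209.8] low z 0.0245
50 C [284.2 225.8] D [266.8 240.8] shD [249.2 214.8] shDlow [240.6 208.3] low z 0.0134
60 C [280.6 223.6] D [263.5 238.4] shD [249.4 215.5] shDlow [239.4 206.9] low z 0.0054
70 C [276.6 220.6] D [259.6 235.2] shD [249.4 216. ] shDlow [238.3 205.4] low z 0.0008
80 C [272.2 216.9] D [255.4 231.3] shD [249.2 216.2] shDlow [237.4 204.1] low z -0.0003
90 C [267.6 212.6] D [250.9 226.8] shD [248.7 216.1] shDlow [236.5 202.8] low z 0.0022
```

The tilt is stalled at about 45° with the base in the air, because grip friction balances gravity. A quick jerk up and towards -y, then a gentle slow-down, should use inertia to steepen it.

```bash
python3 -m inch '[{"claw":-0.39,"travel":[0,-0.175,0.175],"turn":0},{"claw":-0.39,"travel":[0,-0.3,0.3],"turn":0},{"claw":-0.39,"travel":[0,-0.37,0.37],"turn":0},{"claw":-0.39,"travel":[0,-0.405,0.405],"turn":0},{"claw":-0.39,"travel":[0,-0.415,0.415],"turn":0}]'
cat > tilt.py <<'E'
from h import *
c=imaging.get_image("scene")
p=imaging.camera_params("scene");M=np.linalg.inv(p["cam_to_world"])
def pr(X): x=p["camera_matrix"]@(M@np.r_[X,1])[:3];return np.round(x[:2]/x[2],1)
g=get_state()["position"]+[0.0005,-.007,.002];print(g)
u=np.array([-.075,.997,0]);w=np.array([.997,.075,0]);k=np.array([0,0,1.])
for a in range(40,105,10):
    C,s=np.cos(np.radians(a)),np.sin(np.radians(a));ax=C*u+s*k;n=-s*u+C*k
    b=g-ax*.114;t=g-ax*.014
    print(a,"C",pr(b+w*.031+n*.024),"D",pr(b-w*.031+n*.024),"shD",pr(t-w*.031+n*.024),"shDlow",pr(t-w*.031-n*.024),"low z",(b-n*.024)[2].round(4))
u,v=pr(g).astype(int);asc(c,u-25,v,u+45,v+50)
E
python3 tilt.py
```

```text
clock: 14.25
position: [0.4921, 0.1523, 0.1972]
ee_rot: [0.0, 0.678, 0.735, 0.001]
contact_force: [-0.0, 1.5, -1.9]
width: 0.0265
gripper_force: 21.5
[0.49238669 0.14550987 0.1988372 ]
40 C [309.3 243.9] D [290.2 261.1] shD [268.2 230.5] shDlow [259.7 225.2] low z 0.1072
50 C [305.6 242.3] D [286.8 259.1] shD [268.6 231.4] shDlow [258.4 223.6] low z 0.0961
60 C [301.3 239.6] D [282.8 256.1] shD [268.7 232.1] shDlow [257.1 222.1] low z 0.0881
70 C [296.6 236.1] D [278.3 252.3] shD [268.6 232.5] shDlow [255.9 220.5] low z 0.0835
80 C [291.6 231.9] D [273.5 247.8] shD [268.3 232.7] shDlow [254.9 219. ] low z 0.0824
90 C [286.4 227.1] D [268.3 242.8] shD [267.7 232.5] shDlow [254.  217.7] low z 0.0848
100 C [281.1 221.7] D [263.1 237.3] shD [266.9 232.1] shDlow [253.4 216.5] low z 0.0907
214 ###@######@@@@@@@@@@@@@@@@@@@@@@#+------------------------------------
215 @@@@#####@@@@@@@@@@@@@@@@@@@@@@@@#---------++-------------------------
216 @@@#####@@@@@@@@@@@@@@@@@@@@@@@@@#------------------------------------
217 @######@@@@@@@@@@@@@@@@@@@@@@@@@@#-------+----------------------------
218 #
[... 2744 characters left out ...]
----+####################
255 ---==================================####+------+#####################
256 -----===============================######+----+######################
257 =------=============================##@###++--+#######################
258 #=-------==========================#@@@@@##+-=########################
259 ##=-------========================#@@@@@@###=#########################
260 ###=-------======================#@@@@@###############################
261 ####=-------====================#@@@@@@###############################
262 #####=--------=================#@@@@@#################################
263 ######=---------==============#@@@@@##################################
```

The tilt is now about 50°, so inertia helps only a little. Pushing the base sideways against the fixed left wall of the cabinet would turn it firmly, so I'll check where the can and that wall are.

Run:
```python
from h import *
print("can lid",onz(ray("top",(273,142)),.122),onz(ray("scene",(349,151)),.122))
# cabinet top corners: front-left/back-left in top view
for n,uv in [("top",(330,88)),("top",(337,180)),("top",(418,78)),("scene",(450,162)),("scene",(366,247))]: print(n,uv,onz(ray(n,uv),.2))
f=np.array([.4165,-.206]);e=np.array([.9967,.0812]);l=np.array([-.0812,.9967])
print("bay",f+.126*e,"frontleft",f+.236*e+.15*l,"at +60",f+.296*e+.15*l)
```

```text
can lid [0.77499219 0.17937048 0.122     ] [0.77658441 0.17941678 0.122     ]
top (330, 88) [ 0.9282293  -0.01694927  0.2       ]
top (337, 180) [ 0.60879867 -0.02090393  0.2       ]
top (418, 78) [ 0.95376023 -0.31270789  0.2       ]
scene (450, 162) [ 0.91490488 -0.01209275  0.2       ]
scene (366, 247) [ 0.61557014 -0.04565356  0.2       ]
bay [ 0.5420842 -0.1957688] frontleft [ 0.6395412 -0.0373318] at +60 [ 0.6993432 -0.0324598]
```

```bash
python3 -m inch '[{"claw":-0.39,"travel":[0.12,-0.03,0],"turn":0},{"claw":-0.39,"travel":[0.3,-0.1,-0.02],"turn":0},{"claw":-0.39,"travel":[0.48,-0.18,-0.05],"turn":0},{"claw":-0.39,"travel":[0.64,-0.24,-0.07],"turn":0},{"claw":-0.39,"travel":[0.8,-0.3,-0.1],"turn":0}]'
python3 -m inch '[{"claw":-0.39,"travel":[0.1,-0.03,-0.02],"turn":0},{"claw":-0.39,"travel":[0.17,-0.05,-0.03],"turn":0},{"claw":-0.39,"travel":[0.19,-0.06,-0.03],"turn":0},{"claw":-0.39,"travel":[0.19,-0.06,-0.03],"turn":0}]'
```

```text
clock: 14.8
position: [0.6527, 0.0932, 0.1748]
ee_rot: [-0.001, 0.677, 0.736, -0.001]
contact_force: [-0.7, 0.2, -1.3]
width: 0.0269
gripper_force: 21.4
clock: 15.2
position: [0.6896, 0.0812, 0.169]
ee_rot: [-0.001, 0.678, 0.735, -0.001]
contact_force: [0.1, 1.1, -1.9]
width: 0.0264
gripper_force: 21.6
```

```bash
python3 -m inch '[{"claw":-0.39,"travel":[0,-0.06,0],"turn":0},{"claw":-0.39,"travel":[0,-0.12,0],"turn":0},{"claw":-0.39,"travel":[0,-0.18,0],"turn":0},{"claw":-0.39,"travel":[0,-0.24,0],"turn":0},{"claw":-0.39,"travel":[0,-0.24,0],"turn":0}]'
python3 -m inch '[{"claw":-0.39,"travel":[0,-0.04,0],"turn":0},{"claw":-0.39,"travel":[0,-0.08,0],"turn":0},{"claw":-0.39,"travel":[0,-0.08,0],"turn":0}]'
python3 tilt.py
```

```text
clock: 15.7
position: [0.6895, 0.0317, 0.1725]
ee_rot: [0.002, 0.678, 0.735, 0.0]
contact_force: [-0.0, 0.0, -0.4]
width: 0.0258
gripper_force: 0.0
clock: 16.0
position: [0.6897, 0.0147, 0.1703]
ee_rot: [0.0, 0.678, 0.735, -0.001]
contact_force: [-0.7, -0.2, -0.8]
width: 0.0261
gripper_force: 0.0
[0.6902613  0.00835595 0.17228407]
40 C [405.9 241.7] D [388.6 258.2] shD [371.8 228.5] shDlow [359.3 223.5] low z 0.0806
50 C [400.5 240.1] D [383.5 256.3] shD [371.7 229.4] shDlow [358. 222.] low z 0.0695
60 C [394.9 237.6] D [378.  253.5] shD [371.4 230.1] shDlow [356.9 220.4] low z 0.0616
70 C [389.  234.2] D [372.3 249.9] shD [370.8 230.5] shDlow [355.9 218.9] low z 0.057
80 C [383.  230.1] D [366.5 245.6] shD [370.  230.7] shDlow [355.2 217.5] low z 0.0558
90 C [377.1 225.4] D [360.7 240.7] shD [369.  230.5] shDlow [354.6 216.2] low z 0.0583
100 C [371.4 220.2] D [355.  235.3] shD [367.8 230.1] shDlow [354.4 215. ] low z 0.0642
213 ==.......====############@@@@@@#####@@@@@@@@@@@@@##+++++++++++++++++++
214 ===.....====###########@@@@@@#######@@@@@@@@@@@@@#++++++++++++++++++++
215 ===...
[... 2889 characters left out ...]
+++++++++++++++++++++++++
254 @@@@@@@@@@@@@@@#####+++++++++++++#########++++++++++++++++++++++++++++
255 @@@@@@@@@@@@@@#####+++++++++++++###########+++++++++++++++++++++++++++
256 @@@@@@@@@@@@@#####+++++++++++++#############++++++++++++++++++++++++++
257 @@@@@@@@@@@@#####+++++++++++++###############+++++++++++++++++++++++++
258 @@@@@@@@@@@@@###+++++++++++++#################++++++++++++++++++++++++
259 @@@@@@@@@@@@@##+++++++++++++################=##+++++++++++++++++++++++
260 @@@@@@@@@@@@##+#+++++++++++################===##++++++++++++++++++++++
261 @@@@@@@@@@@##+#+++++++++++################=====###++++++++++++++++++++
262 @@@@@@@@@@#++#+--++++++++################=======##++++++++++++++++++++
```

The grip force fell to zero, so the cap slipped out. I need to look.

Run:
```python
from h import *
c=imaging.get_image("scene");w=imaging.get_image("wrist");t=imaging.get_image("top")
cv2.imwrite("pics/s9.png",c[...,::-1]);cv2.imwrite("pics/w9.png",w[...,::-1]);cv2.imwrite("pics/t9.png",t[...,::-1])
s=get_state();np.save("w9.npy",np.r_[s["position"],s["ee_rot"]])
a=cv2.resize(c[160:260,310:443,::-1],(399,300),interpolation=cv2.INTER_CUBIC)
b=cv2.resize(w[...,::-1],(400,300))
d=cv2.resize(t[100:200,240:373,::-1],(399,300),interpolation=cv2.INTER_CUBIC)
e=cv2.resize(t[...,::-1],(400,300))
cv2.imwrite("pics/p9.png",np.vstack([np.hstack([a,b]),np.hstack([d,e])]))
```

```text
(no output)
```

View pics/p9.png

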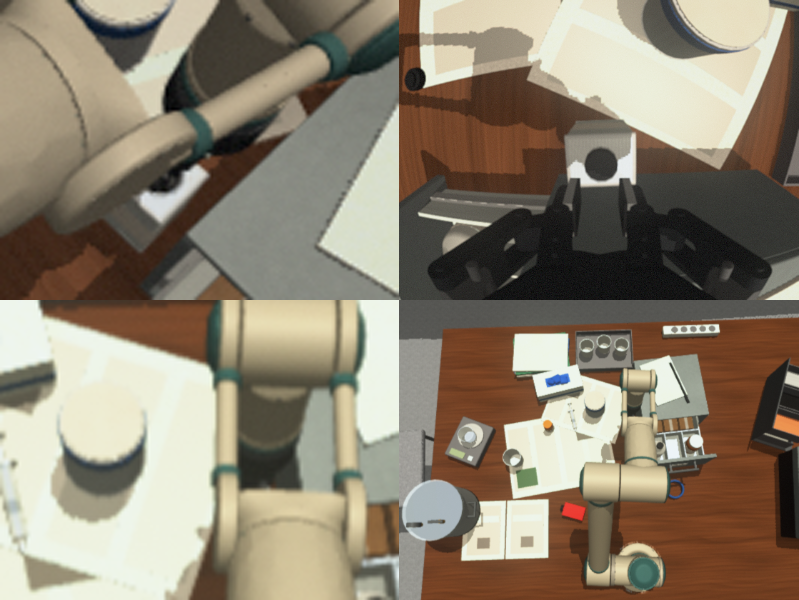

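The wrist panel shows the cap as a circle at wrist pixel about (281,228), centred on a white shoulder. The tin seems to have dropped onto its base and to be standing beside the cabinet. I'll triangulate to confirm.

Run:
```python
from h import *
np.set_printoptions(precision=4,suppress=True)
a=np.load("w9.npy");s=dict(position=a[:3],ee_rot=a[3:])
w=cv2.imread("pics/w9.png")
r=ray("wrist",(281,228),s)
print(tri(r,ray("scene",(365,220))),onz(r,.118))
g=cv2.cvtColor(w,cv2.COLOR_BGR2GRAY)
for j in range(160,275,3): print(j,"".join("@" if x<40 else "#" if x<80 else "+" if x<130 else "-" if x<180 else "." for x in g[j,215:345:2]))
```

```text
(array([0.6908, 0.0144, 0.0995]), [0.001879633075627218, 0.0018796330756269588]) [0.6887 0.0226 0.118 ]
160 ##############################++####++------.....................
163 ###############################++####+#++-----...................
166 ################################+####+++++++---..................
169 #################+++++++++++++++++++++++++++++++++...............
172 ################+++++++++++++++++++++++++++++++++++-.............
175 ###############++++++++++++++++++++++++++++++++++++++-...........
178 ##############++++++++++++++++++++++++++++++++++++++++++-........
181 ++###########++++++++++++++++++++++++++++++++++++++++++++++-.....
184 ++##########++++++++++++++++++++++++++++++++++++++++++++++++++--.
187 +##########+++++++++++++++++++++++++++++++++++++-+----+-..-++++++
190 +++#####++++++++++++++-+------+------------------------...-++++++
193 ++######+----------------------------------------------....++++++
196 +#+#####++---------------------------------------------....++++++
199 #+#+#####----------------------------------------------...-++++++
202 #+#######+--
[... 1033 characters left out ...]

247 ##########+...............+###############-...............-######
250 ##########+.++#++##-.......--+#########+-......+##++++....-######
253 ###########-++++###+..........--------.........###++++-...-######
256 ###########+##++###+...........................###++#++-..-######
259 ###########+++#+##@+...................--------####+++++++#######
262 #####@@#@@#+++++#@##+++++++++++++++################+++++#########
265 ####@@@@####+++###@################################+++###########
268 ####@@@@@####++#@@#################################++++++########
271 ###@@@@@##++#++#@@#############################@@###++++####@####
274 ##@@@@@@##++#+#@@@@@###########################@@######++##@@@#@#
```

Run:
```python
from h import *
np.set_printoptions(precision=4,suppress=True)
a=np.load("w9.npy");s=dict(position=a[:3],ee_rot=a[3:])
for uv in [(233,190),(330,187),(332,259),(236,261)]: print("sh",onz(ray("wrist",uv,s),.1))
for uv in [(249,168),(313,168)]: print("base",onz(ray("wrist",uv,s),0))
print("cap",onz(ray("wrist",(282.5,229.5),s),.118))
```

```text
sh [0.6576 0.0384 0.1   ]
sh [0.7174 0.0452 0.1   ]
sh [ 0.7251 -0.0038  0.1   ]
sh [ 0.6612 -0.0103  0.1   ]
base [0.6583 0.0344 0.    ]
base [0.7171 0.0391 0.    ]
cap [0.6897 0.0217 0.118 ]
```

The tin is standing upright at about (0.690, 0.018): shoulder and base edges line up, and the cap is concentric. I'll regrip its body firmly.

```bash
python3 -m inch '[{"claw":1,"travel":[0.003,0.02,0],"turn":0},{"claw":1,"travel":[0.003,0.02,0],"turn":0},{"claw":1,"travel":[0.003,0.02,0],"turn":0}]'
python3 -m inch '[{"claw":1,"travel":[0,0,-0.15],"turn":0},{"claw":1,"travel":[0,0,-0.3],"turn":0},{"claw":1,"travel":[0,0,-0.42],"turn":0},{"claw":1,"travel":[0,0,-0.42],"turn":0},{"claw":1,"travel":[0,0,-0.42],"turn":0}]'
```

```text
clock: 16.5
position: [0.6905, 0.0211, 0.1706]
ee_rot: [-0.0, 0.678, 0.735, 0.0]
contact_force: [0.6, -0.2, 0.9]
width: 0.0686
gripper_force: 0.0
clock: 17.0
position: [0.6907, 0.0207, 0.0868]
ee_rot: [-0.0, 0.678, 0.735, -0.0]
contact_force: [0.6, -0.8, 0.1]
width: 0.0854
gripper_force: 0.0
```

```bash
python3 -m inch '[{"claw":0,"travel":[0,0,0],"turn":0},{"claw":0,"travel":[0,0,0],"turn":0},{"claw":0,"travel":[0,0,0],"turn":0},{"claw":0,"travel":[0,0,0],"turn":0},{"claw":0,"travel":[0,0,0],"turn":0}]' 45
python3 - <<'E'
from h import *
s=get_state();w=imaging.get_image("wrist");g=cv2.cvtColor(w,cv2.COLOR_RGB2GRAY);cv2.imwrite("pics/w10.png",w[...,::-1])
print(s["position"])
for j in range(170,330,4): print(j,"".join("@" if x<40 else "#" if x<80 else "+" if x<130 else "-" if x<180 else "." for x in g[j,180:390:3]))
E
```

```text
clock: 17.5
position: [0.6915, 0.0206, 0.089]
ee_rot: [0.001, 0.678, 0.735, 0.001]
contact_force: [-1.4, -0.0, 5.5]
width: 0.0615
gripper_force: 49.7
[0.69152675 0.02064203 0.08895576]
170 ########################++--------....---------.......................
174 ###########################++-------------------......................
178 ##############################++-----------------.....................
182 #################################++-------------......................
186 ####################################+-----------......................
190 #######################################+--------......................
194 ######@###################################+-----......................
198 ##################++++++++++++++++++++++++++++++-.....................
202 ##################+++++++++++++++++++++++++++++++.....................
206 ##################+++++++++++++++++++++++++++++++++-..................
210 #################+++++++++++++++++++++++++++++++++++++-...............
214 ################+++++++++++++++++++++++++++++++++++++++++-............
218 ###########
[... 1384 characters left out ...]
+++++++++..+++#@###+++#@@
294 @@#++@@@@++++++++++++++++++++##@@@@@@@@#++++++++++++++..+++#@@#+++@@@@
298 @@@++#@@@++++++++++++++++++#@#@@@@@@@@@#@#+++++++++++++++++#@@#++@@@@@
302 @@@@@#@@@++++++++++++++++#@@@@@@#@@@@@@@@@@++++++++++++++++@###@@@@@@@
306 @@@@@@@@@#++++++++++++++#@#@#@@@@@@@@@#@#@##++++++++++++++#@##@@@@@@@@
310 @@@@@@@@@#++++++++++++++@@@@@@@#@@@@###@#@###+++++++++++++##@####@@@@@
314 @@@@@@@@@@+++++++++++++#@@@@@@#@@@@##@#@@#@@@++++++++---++####@@@@@@@@
318 @@@@@@@@@@+++++++++++++@@@@@@@@@@@@##@@@@###@#-------.....##@@@@@#@@@@
322 @@@@@@@@@@+++++++++++++@@@@@@@@@@@@@@###@@####............###@@#@@@@@@
326 @@@@@@@@@##+++++++++++#@@@#@@@@@#@@@@#@@@###@@............######@@@@@@
```

```bash
python3 -m inch '[{"claw":0,"travel":[0,0,0.1],"turn":0},{"claw":0,"travel":[0,0,0.3],"turn":0},{"claw":0,"travel":[0,0,0.5],"turn":0},{"claw":0,"travel":[0,0,0.7],"turn":0},{"claw":0,"travel":[0,0,0.9],"turn":0}]'
python3 -m inch '[{"claw":0,"travel":[0,0,0.15],"turn":0},{"claw":0,"travel":[-0.1,0,0.25],"turn":0},{"claw":0,"travel":[-0.25,-0.1,0.28],"turn":0},{"claw":0,"travel":[-0.4,-0.25,0.28],"turn":0},{"claw":0,"travel":[-0.55,-0.4,0.28],"turn":0}]'
python3 -m inch '[{"claw":0,"travel":[-0.1,-0.15,0],"turn":0},{"claw":0,"travel":[-0.15,-0.35,0],"turn":0},{"claw":0,"travel":[-0.19,-0.5,0],"turn":0},{"claw":0,"travel":[-0.19,-0.6,0],"turn":0},{"claw":0,"travel":[-0.19,-0.68,0],"turn":0}]'
```

```text
clock: 18.05
position: [0.6902, 0.0206, 0.2683]
ee_rot: [0.0, 0.678, 0.735, 0.0]
contact_force: [0.9, -0.2, -1.8]
width: 0.0614
gripper_force: 49.5
clock: 18.55
position: [0.5793, -0.0598, 0.3231]
ee_rot: [0.001, 0.677, 0.736, 0.0]
contact_force: [0.6, -0.7, -1.5]
width: 0.0618
gripper_force: 49.6
clock: 19.05
position: [0.542, -0.1968, 0.3228]
ee_rot: [0.0, 0.678, 0.735, 0.0]
contact_force: [0.2, 0.4, -0.4]
width: 0.0616
gripper_force: 49.6
```

Run:
```python
from h import *
t2=cv2.imread("pics/top2.png");c=imaging.get_image("scene")[...,::-1];s=get_state();w=imaging.get_image("wrist")[...,::-1]
cv2.imwrite("pics/s11.png",c);cv2.imwrite("pics/w11.png",w);np.save("w11.npy",np.r_[s["position"],s["ee_rot"]])
a=cv2.resize(t2[165:265,325:458],(399,300),interpolation=cv2.INTER_CUBIC)
b=cv2.resize(w,(400,300))
d=cv2.resize(c[240:365,300:466],(399,300),interpolation=cv2.INTER_CUBIC)
s5=cv2.imread("pics/s5.png");e=cv2.resize(s5[240:365,300:466],(400,300),interpolation=cv2.INTER_CUBIC)
cv2.imwrite("pics/p11.png",np.vstack([np.hstack([a,b]),np.hstack([d,e])]))
```

```text
(no output)
```

View pics/p11.png

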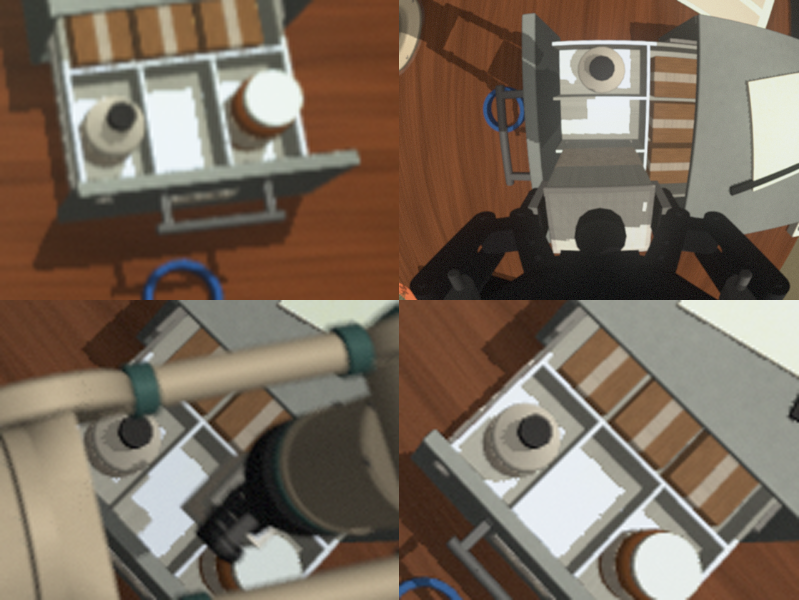

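The top panel shows the open drawer with the bottle at left (+y), the jar at right (-y) and the middle bay empty. I'll check the bay position from its rear wall corners in both views.

Run:
```python
from h import *
np.set_printoptions(precision=4,suppress=True)
e=np.array([.9967,.0812]);l=np.array([-.0812,.9967]);b=np.array([.5421,-.1958])
for n,t,s,sg in [("BL",(372.3,187.7),(383.3,290.8),1),("BR",(395.7,185),(410.4,317.9),-1)]:
    print(n,tri(ray("top",t),ray("scene",s)),onz(ray("top",t),.101),onz(ray("scene",s),.101),"expect",b+.071*e+sg*.040*l)
for n,uv in [("fl",(325+150/3,165+182/3)),("fr",(325+223/3,165+170/3))]: print(n,onz(ray("top",uv),.101))
print("handle",onz(ray("top",(325+163/3,165+226/3)),.168),onz(ray("top",(325+283/3,165+213/3)),.168),"expect",np.array([.4165,-.206])+.068*l,np.array([.4165,-.206])-.068*l)
```

```text
BL (array([ 0.6005, -0.1462,  0.1269]), [0.0008282930252642033, 0.0008282930252641561]) [ 0.6068 -0.1515  0.101 ] [ 0.6087 -0.1478  0.101 ] expect [ 0.6096 -0.1502]
BR (array([ 0.6208, -0.2369,  0.0812]), [0.0016949161315504622, 0.0016949161315504785]) [ 0.6135 -0.2314  0.101 ] [ 0.6168 -0.2342  0.101 ] expect [ 0.6161 -0.2299]
fl [ 0.4759 -0.1503  0.101 ]
fr [ 0.4866 -0.2322  0.101 ]
handle [ 0.4159 -0.1462  0.168 ] [ 0.4253 -0.2733  0.168 ] expect [ 0.411  -0.1382] [ 0.422  -0.2738]
```

The bay agrees with the prediction within about 3 mm. Lowering now.

```bash
python3 -m inch '[{"claw":0,"travel":[-0.003,0.01,-0.1],"turn":0},{"claw":0,"travel":[-0.003,0.01,-0.25],"turn":0},{"claw":0,"travel":[-0.003,0.01,-0.4],"turn":0},{"claw":0,"travel":[-0.003,0.01,-0.55],"turn":0},{"claw":0,"travel":[-0.003,0.01,-0.7],"turn":0}]'
python3 -m inch '[{"claw":0,"travel":[0,0,-0.07],"turn":0},{"claw":0,"travel":[0,0,-0.14],"turn":0},{"claw":0,"travel":[0,0,-0.2],"turn":0},{"claw":0,"travel":[0,0,-0.23],"turn":0},{"claw":0,"travel":[0,0,-0.23],"turn":0}]'
```

```text
clock: 19.65
position: [0.5422, -0.1919, 0.1817]
ee_rot: [-0.0, 0.677, 0.736, 0.0]
contact_force: [0.4, 0.5, -1.9]
width: 0.0613
gripper_force: 49.7
clock: 20.15
position: [0.5416, -0.1927, 0.136]
ee_rot: [-0.001, 0.678, 0.735, -0.0]
contact_force: [0.1, -0.6, -1.3]
width: 0.0613
gripper_force: 49.6
```

```bash
python3 -m inch '[{"claw":0,"travel":[0,0,-0.015],"turn":0},{"claw":0,"travel":[0,0,-0.03],"turn":0},{"claw":0,"travel":[0,0,-0.04],"turn":0},{"claw":0,"travel":[0,0,-0.04],"turn":0}]'
python3 -m inch '[{"claw":0,"travel":[0,0,-0.01],"turn":0},{"claw":0,"travel":[0,0,-0.015],"turn":0},{"claw":0,"travel":[0,0,-0.015],"turn":0}]'
```

```text
clock: 20.55
position: [0.5418, -0.1934, 0.1287]
ee_rot: [-0.0, 0.678, 0.735, 0.0]
contact_force: [-0.3, -0.3, -0.7]
width: 0.0621
gripper_force: 49.6
clock: 20.85
position: [0.5418, -0.1934, 0.1256]
ee_rot: [-0.0, 0.678, 0.735, -0.0]
contact_force: [-0.3, -0.6, -1.6]
width: 0.0616
gripper_force: 49.6
```

```bash
python3 -m inch '[{"claw":0,"travel":[0,0,-0.01],"turn":0},{"claw":0,"travel":[0,0,-0.015],"turn":0},{"claw":0,"travel":[0,0,-0.015],"turn":0}]'
```

```text
clock: 21.15
position: [0.5431, -0.1935, 0.1249]
ee_rot: [0.002, 0.678, 0.735, 0.001]
contact_force: [-1.2, 1.7, 7.6]
width: 0.0611
gripper_force: 50.6
```

Touchdown: 7.6 N upward at z 0.125, as expected. Now I'll open partly and lift straight out.

```bash
python3 -m inch '[{"claw":0.7,"travel":[0,0,0.005],"turn":0},{"claw":0.7,"travel":[0,0,0.005],"turn":0},{"claw":0.7,"travel":[0,0,0.005],"turn":0},{"claw":0.7,"travel":[0,0,0.005],"turn":0}]'
python3 -m inch '[{"claw":0.7,"travel":[0,0,0.1],"turn":0},{"claw":0.7,"travel":[0,0,0.25],"turn":0},{"claw":0.7,"travel":[0,0,0.45],"turn":0},{"claw":0.7,"travel":[0,0,0.7],"turn":0},{"claw":0.7,"travel":[0,0,0.9],"turn":0}]'
python3 - <<'E'
from h import *
np.set_printoptions(precision=4,suppress=True)
s=get_state();w=imaging.get_image("wrist");g=cv2.cvtColor(w,cv2.COLOR_RGB2GRAY);cv2.imwrite("pics/w12.png",w[...,::-1]);print(s["position"],s["width"])
np.save("w12.npy",np.r_[s["position"],s["ee_rot"]])
for j in range(20,330,6): print(j,"".join("@" if x<40 else "#" if x<80 else "+" if x<130 else "-" if x<180 else "." for x in g[j,170:470:4]))
E
```

```text
clock: 21.55
position: [0.5423, -0.1935, 0.1237]
ee_rot: [0.0, 0.678, 0.735, 0.0]
contact_force: [1.1, -0.4, -0.2]
width: 0.0724
gripper_force: 0.0
clock: 22.05
position: [0.5418, -0.1934, 0.3059]
ee_rot: [0.0, 0.678, 0.735, 0.0]
contact_force: [0.5, -0.8, -0.7]
width: 0.0725
gripper_force: 0.0
[ 0.5418 -0.1934  0.3059] 0.07248967348486994
20 ++++#++++#+###++++++++####+++++++++++++++++++++#+#++#+++++++++++-..........
26 ---+##+#+++##+++++++++##+#+++++++++++++++++++++#+##++++++++++++##+------...
32 ---+####+##+++++++++++###+#++++++++++++###+++++++#++++++++++#####+---------
38 ---+#######+#+++#+++++#+++#++++++++++++##########################+---------
44 +--+#######+#+++#+++++#+++#++++++++++++##########################+---------
50 ++++##########++++++++##+++++++++++++++##########################+---------
56 +++##########+++++++++#+#++++++++++++++###############++#########+---------
62 +++#######-......................................-+++++++-------++---------
68 +++#######+++++++++++++++++++++++++++++++++++-.+-++-------------++---------
74 ++++#########.......---------...........---+
[... 2687 characters left out ...]
++++++-...............++++++.-++######++###++#+-------------
284 ####@@@@@####++++++++................++++++.+++###@@##++@##++--------------
290 ###@@@@@@####.................................-#####@##+####+--------------
296 ++@@@@@@@#####++++++++..............-++++++++++@@###@@+++@@@##+------------
302 @+#@@@@@######+++++++++............-+++++++++++##@@@@#++@@@@@@@#-----##@@@#
308 @@@@@@@@+#####++++++++++-........-+++++++++++#++#@#@@#@@@@@@@@@@@##++@@####
314 @@@@@@@++####+++++#+++++++++++++++++++++++#++++++@@@##@@@@@@@@@#@@@@@@@@@@@
320 @@@@@@@-+####+++++#+++++++++++++++++++++###++++++#@@@@@@@@@@@@@@@@@@@@@@@@@
326 @@@@@@+-+#####++++#++++++++++++++++++++#+++++#+++#@@@@@@@@@@@@@@@@@@@@@@@@#
```

Run:
```python
from h import *
np.set_printoptions(precision=4,suppress=True)
a=np.load("w12.npy");s=dict(position=a[:3],ee_rot=a[3:]);e=np.array([.9967,.0812]);l=np.array([-.0812,.9967]);b=np.array([.5421,-.1958])
def B(p): d=p[:2]-b;return d@e,d@l
for n,uv,z in [("shBL",(248,176),.136),("shBR",(325,176),.136),("shFR",(314,224),.136),("shFL",(249,224),.136),("cap",(281,203),.154),("rearwall",(351,180),.101),("leftwall",(300,146),.101),("rightwall",(300,224),.101),("botcap",(290,101),.164),("jarlid",(284,283),.158)]:
    p=onz(ray("wrist",uv,s),z);print(n,p,np.round(B(p),4))
print(s["position"])
```

```text
shBL [ 0.51   -0.1831  0.136 ] [-0.031   0.0152]
shBR [ 0.5811 -0.1773  0.136 ] [0.0404 0.0153]
shFR [ 0.576  -0.2251  0.136 ] [ 0.0314 -0.032 ]
shFL [ 0.5135 -0.2301  0.136 ] [-0.0313 -0.0319]
cap [ 0.5421 -0.2014  0.154 ] [-0.0005 -0.0055]
rearwall [ 0.6147 -0.1858  0.101 ] [0.0732 0.0041]
leftwall [ 0.5577 -0.1553  0.101 ] [0.0189 0.0391]
rightwall [ 0.5658 -0.2387  0.101 ] [ 0.0201 -0.0447]
botcap [ 0.5421 -0.1125  0.164 ] [0.0067 0.083 ]
jarlid [ 0.5513 -0.2798  0.158 ] [ 0.0024 -0.0845]
[ 0.5418 -0.1934  0.3059]
```

The tin stands centred in the bay, the bottle and jar are upright in theirs, the drawer is at its stop, and the gripper is clear.

```bash
python3 -c "from rig import ticket; print(ticket.sign_off())"
```

```text
the job is handed in; nothing more can be done
None
```

Job handed in, result not reported: by my last wrist-camera check the drawer is at its stop, the tin stands cap-up within about 10 mm of the middle bay's centre, and the bottle and jar are upright; the tin slipped from the grip once beside the cabinet and landed upright on the table, and I did not re-measure the other things on the table.

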